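Pack the press kit into its case and shut the lid

TASK

Pack the press kit away: the round wax tin (already lying in the case, but in the middle where it is in the way), the long green die box and the cardboard carton must all three lie flat and right way up, side by side on the floor of the open blue case, where they only just fit together. Then shut the lid of the case fully and let go.

Things in the scene. Friction and masses are not known exactly. Their poses are not given: they have to be found in the camera images.
- case: Blue clamshell tool case with grey lining, 119 (x) x 131 (y) mm outside; its base stays fixed on the table. Origin: centre of its underside; z up, -x its front (toward the robot), +x its hinge side. Base walls 5.5 mm thick, ending at z = 20 mm, inner top edge bevelled outward from z = 14 mm. The shut lid leaves 42 mm of height above the inner floor; lid walls are 2 mm thick.
- case_floor (a point): Centre of the case's inner floor (6 mm above its underside), axes as the case's. Inside 108 (x) x 120 (y) mm. All fit in one layer with the die box along the front or rear wall and tin and carton side by side in the rest, the carton's 66 mm along x: 10 mm then left over in x, 10 in y, 10 along the die box. The fingers reach the tin's sides only before the carton (the tallest) is in.
- case_lid (a joint): Lid hinge, rad: 0 shut, growing as it opens; starts at 1.75 to 2.0 (leaning back past upright on the +x side, reaching up to 145 mm above the table). Stiff friction hinge of about 0.2 N m: the lid (0.15 kg) stays wherever it is left, at any angle, and must be pushed all the way down.
- lid_hinge (a point): Point on the lid's hinge axis (which runs along the case's y), mid-length, 61.5 mm behind the case's centre and 20 mm above its underside.
- lid_edge (a point): Middle of the lid's free edge on its outer face, moving with the lid. The lid is a shell 119 mm from hinge to free edge, 131 mm wide, 30 mm deep; this point is 121 mm from the hinge axis along the lid and 30 mm off its rim plane, outward. Lid open: the top rear edge, to be pushed forward from behind. Lid shut: front edge of the top, 50 mm above the case's underside.
- die_box: Long slim closed green plastic box, 32 (x) x 110 (y) x 30 (z) mm, 0.16 kg, loose, standing on the table to the robot's right. Origin: centre of its underside, z up.
- carton: Small closed brown cardboard carton with a white label, 66 (x) x 44 (y) x 38 (z) mm, 0.2 kg, rigid, loose, standing on the table to the robot's right. Origin: centre of its underside, z up.
- wax_tin: Round flat tin with an orange-yellow lid (fixed on) and white lower part, 66 mm across at the lid (upper 12 mm), 64 mm below, 26 mm high, 0.08 kg, loose, lying on the case's inner floor near the middle. Origin: centre of its underside, z up.
Mind the look-alikes: they are no part of the job. There is more than one size of the carton; the one meant has the size given above.

How it is judged:
By the outcome, as a careful person would: the job done as asked, in the order asked, and still so for the second after the job is handed in, with the robot touching nothing.
It also fails if it takes over 72 s, if anything falls off the work surface, if the arm or the gripper's body presses on something with over 40 N, if the wrist force passes 120 N, or if a joint passes its speed limit or range.

ROBOT

A 6-joint arm with a two-finger parallel gripper is mounted at the origin on a cart in front of the work surface, level with it; the furniture and walls round the work are solid. World frame = base frame: x ahead of the robot, y to its left, z up, the work surface at z = 0. Lengths are in m, angles in rad, forces in N, time in s.
With the tool pointing down it reaches from about 0.35 to 0.775 m from the base axis. Payload 5.5 kg.
Tool frame: the origin (TCP) lies at the very end of the fingers, on their centre line; the grasp point (between the pads) lies 19 mm behind it; z points along the fingers, y is the line along which they close (so a half turn about z gives the same grasp; the last joint's range is limited). The gripper opens to 85 mm and grips with 20 to 120 N. Pads are 22 mm wide; open, the fingers measure 114 mm over their backs; the gripper's body (76 mm by 85 mm) begins 54 mm behind the grasp point. The pads swing forward as they close: fully open they stand 13 mm farther back than shut.
Start: joints at [-1.294, 0.313, 0.046, 1.304, 0, 1.431], TCP at [0.233, -0.526, 0.231] pointing down, gripper open.
Joint ranges: [-2.76, 2.76], [-0.86, 1.69], [-1.03, 1.26], [-2.2, 2.34], [-1.47, 1.5], [-3.14, 3.14]. Speed limits (rad/s): [2.57, 2.57, 3.14, 3.14, 3.14, 3.14].

INTERFACE

Orientations are given as a unit quaternion [w, x, y, z].
In Python, from workcell import env, imaging, ticket gives the robot as it stands. The module is installed in compiled form; this text tells all that it offers.
- The arm moves only by the tool apply_moves, never from a script. Its argument "rows" is a list of rows, each an object with "xyz": the shift along the tool's x, y, z in mm, a list of three; "turn": the turn, a rotation vector about the tool's x, y, z in rad, a list of three; "grip": the opening, from 0 (shut) to 1 (fully open). A call has 1 to 12 rows; each row is the pose to reach, as a shift and turn from the pose commanded when the call began, along the tool's axes at that moment; what a row does not reach only later rows make up. A row lasts 1/12 s, in which the tool goes at most 41.7 mm and 7.16 degrees, less where a joint would pass 70% of its speed; a pose out of reach is approached as far as the arm can. A call with a gripper value outside its range is refused whole. The fingers move at their own pace and stop on an object; "force" is the grip in N (left out, the last holds). Time passes only in rows, so rows that repeat a pose let the fingers close. It gives the time, the measured TCP pose, the force, the opening and the grip force at its end, in the units of the state.
- env.get_state(): the state, without advancing time (a new reading comes with each control period).
- imaging.read_camera(name): name is "scene" or "top" or "wrist"; returns a dict with "color" (480x640x3 uint8, blue, green, red), "z_map" (480x640 float32, m along the optical axis (not along the pixel's ray), 0 where there is no reading), "camera_matrix" (3x3 intrinsics, pixels), "view" (4x4, takes a point from world to camera coordinates). Camera axes: x right, y down, z forward; pixel columns grow to the right and rows downward; lengths in m; the calibration is good to about 2 mm. A picture is of the moment at which its call begins.
- ticket.hand_in(): hands the job in; it is judged then, once.
The state is a dict: "clock": time; "joint_pos": joint angles; "qvel": joint speeds; "tau": joint torques, N m; "tcp_pos": TCP position; "orientation": TCP orientation; "wrist_force": force on the tool from outside, world axes, zero at the start; "ft_torque": the same for the moment, N m; "finger_gap": finger opening in m; "grip_force": force on a finger pad.
Only numpy, scipy, OpenCV 4.12 (cv2) and the standard library are available. Lean on these libraries where they do the work, as an engineer would, in place of code of your own. Each camera call takes 0.05 s, during which the arm holds its last target. There are 200 camera calls.

## Working session

There is one attempt and no reset: what is moved stays moved. The work goes in short steps, Python scripts to look and compute and a tool call to move; the robot and the scene stay as the last step left them, time stands still between calls to the robot, and variables do not carry over. Pictures are saved under pics/ and viewed, at most 10 in all, crops included, and the job is handed in when it is done.

Besides the shell and the picture viewer there is one more tool, called after "Request:" as name(argument=value, ...), one argument or row to a line, values as JSON. apply_moves: Moves the arm, as the interface text tells. Its arguments: {"type":"object","properties":{"rows":{"type":"array"},"force":{"type":"number"}},"required":["rows"]}

```bash
mkdir -p pics
cat > h.py <<'E'
import numpy as np, cv2
from workcell import env, imaging, ticket
def cam(n): return imaging.read_camera(n)
def world(c):
    z=c["z_map"]; K=c["camera_matrix"]; v,u=np.mgrid[0:480,0:640]
    P=np.stack([(u-K[0,2])/K[0,0]*z,(v-K[1,2])/K[1,1]*z,z,np.ones_like(z)],-1)
    W=(P@np.linalg.inv(c["view"]).T)[...,:3]; W[z==0]=np.nan
    return W
E
python3 - <<'E'
from h import *
s=env.get_state(); print({k:np.round(v,3) for k,v in s.items()})
im=[]
for n in ["top","scene"]:
    c=cam(n); cv2.imwrite(f"pics/{n}0.png",c["color"]); np.savez(f"{n}0.npz",**c)
    print(n,np.round(c["view"],3).tolist(),np.round(c["camera_matrix"],1).tolist())
E
```

```text
{'clock': np.float64(0.0), 'joint_pos': array([-1.294,  0.314,  0.045,  1.304,  0.   ,  1.431]), 'qvel': array([ 0.001,  0.   ,  0.   , -0.001,  0.   , -0.   ]), 'tau': array([-1.0000e-03, -4.8063e+01,  2.9853e+01,  1.9000e-02, -0.0000e+00,
        0.0000e+00]), 'tcp_pos': array([ 0.233, -0.525,  0.23 ]), 'orientation': array([-0.001,  0.978,  0.207, -0.   ]), 'wrist_force': array([-0.338,  0.44 ,  0.669]), 'ft_torque': array([ 0.036, -0.042, -0.037]), 'grip_force': np.float64(0.0), 'finger_gap': np.float64(0.085)}
top [[0.026, -0.999, 0.039, -0.299], [-0.983, -0.033, -0.182, 0.446], [0.183, -0.034, -0.982, 0.815], [0.0, 0.0, 0.0, 1.0]] [[535.0, 0.0, 324.0], [0.0, 535.0, 239.7], [0.0, 0.0, 1.0]]
scene [[0.544, -0.839, -0.02, -0.459], [-0.483, -0.293, -0.825, 0.201], [0.686, 0.459, -0.565, 0.828], [0.0, 0.0, 0.0, 1.0]] [[589.9, 0.0, 326.0], [0.0, 589.9, 236.2], [0.0, 0.0, 1.0]]
```

View pics/top0.png

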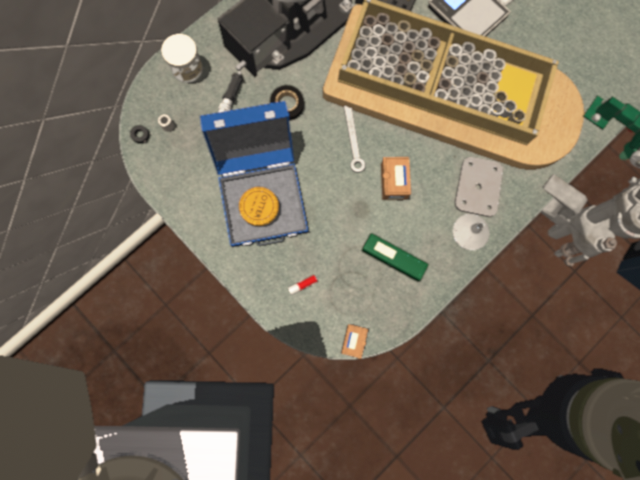

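View pics/scene0.png

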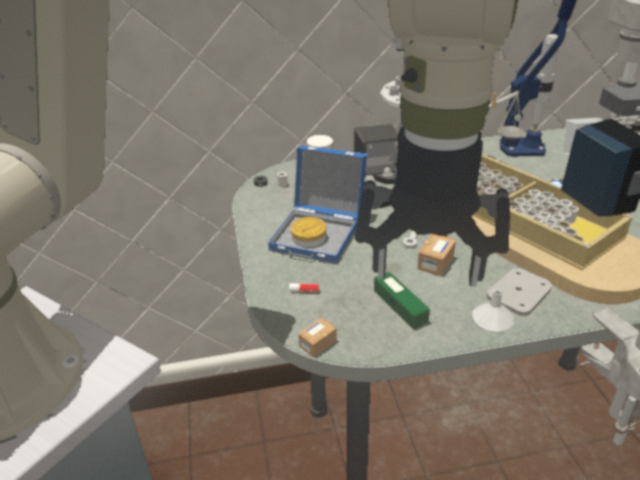

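Top view: the case is centred near (265,205) with its lid toward the top of the picture. The tin is at (259,206), the die box at (395,256), and the larger carton at (397,178). The smaller look-alike is at (355,340).

```bash
cat >> h.py <<'E'
def rect(m,W,zlo,zhi,box,name):
    (a,b,c,d)=box
    k=np.zeros(m.shape,bool); k[b:d,a:c]=m[b:d,a:c]
    k&=(W[...,2]>zlo)&(W[...,2]<zhi)
    p=W[k][:,:2]
    r=cv2.minAreaRect((p*1000).astype(np.float32))
    print(name,len(p),"c",np.round(r[0],1),"size",np.round(r[1],1),"ang",round(r[2],1),"z",np.round(np.percentile(W[k][:,2],[5,50,95])*1000,1))
    return k
E
python3 - <<'E'
from h import *
c=dict(np.load("top0.npz")); W=world(c); hsv=cv2.cvtColor(c["color"],cv2.COLOR_BGR2HSV); H,S,V=hsv[...,0],hsv[...,1],hsv[...,2]
al=np.ones((480,640),bool)
rect(al,W,.024,.05,(355,225,440,290),"die top")
rect(al,W,.03,.06,(370,145,420,210),"carton top")
rect(al,W,.02,.06,(335,315,375,365),"small carton")
rect((H>12)&(H<32)&(S>120),W,.02,.06,(230,180,290,235),"tin top")
blue=(H>100)&(H<125)&(S>120)
rect(blue,W,.012,.026,(205,150,320,255),"case rim")
k=rect(blue,W,.03,.2,(190,90,310,185),"lid")
print("lid pts",np.round([W[k][np.argmax(W[k][:,2])],W[k].mean(0)],3))
# tin bound & floor
rect((S<80),W,.002,.011,(225,170,305,240),"floor")
rect(al,W,.005,.3,(290,90,320,175),"right of lid obj")
# table height
print(np.nanmedian(W[300:320,330:370,2]), np.nanmedian(W[230:250,320:350,2]))
# heights along lines around
for v in (60,85,100,115,130,150,165): print(v,[int(1000*x) if x==x else -1 for x in W[v,200:330:10,2]], np.round(W[v,260,:2],3))
E
```

```text
die top 1306 c [ 435.2 -403.1] size [109.4  33.4] ang 62.8 z [28.3 31.8 34.3]
carton top 1042 c [ 569.6 -403.6] size [66.2 44.4] ang 2.8 z [36.2 39.7 42.1]
small carton 628 c [ 296.4 -338.8] size [33.  48.1] ang 77.9 z [26.9 29.6 32.1]
tin top 1215 c [ 511.3 -176. ] size [64.1 62.7] ang 4.2 z [30.5 33.3 35.7]
case rim 975 c [ 532.4 -178.5] size [149.4 127.3] ang 13.7 z [17.2 21.6 25.3]
lid 1218 c [ 614.9 -160.2] size [ 56.9 132. ] ang 8.4 z [ 91.2 133.6 138.4]
lid pts [[ 0.606 -0.14   0.141]
 [ 0.623 -0.158  0.129]]
floor 3086 c [ 521.2 -184.4] size [122.4 135.1] ang 2.3 z [ 4.   7.8 10.3]
right of lid obj 457 c [ 652.3 -248.2] size [161.   50.9] ang 2.1 z [ 5.4 19.5 49.7]
0.001865281051732115 0.0017658840243914842
60 [0, 0, 1, 3, 34, 80, 48, 28, 20, 15, 3, 6, 0] [ 0.763 -0.168]
85 [0, 0, 0, 19, 0, -1, 0, 1, 19, 18, 2, 1, 4] [ 0.741 -0.166]
100 [1, 3, 2, 18, 1, 5, 2, 18, 0, 2, 18, 4, 1] [ 0.711 -0.167]
115 [129, 128, 132, 134, 132, 133, 135, 136, 137, 23, 2, 1, 0] [ 0.626 -0.182]
130 [4, 99, 92, 87, 84, 79, 76, 71, 66, 2, 1, 1, 1] [ 0.626 -0.177]
150 [0, 75, 42, 38, 33, 29, 27, 22, 20, 26, 1, 2, 0] [ 0.61  -0.174]
165 [1, 2, 21, 22, 24, 24, 24, 27, 22, 23, 0, 0, 1] [ 0.584 -0.175]
```

```bash
cat >> h.py <<'E'
def ray(c,uv,z):
    "pixels onto plane z"
    V=c["view"]; R=V[:3,:3]; C=-R.T@V[:3,3]
    d=np.c_[np.atleast_2d(uv),np.ones(len(np.atleast_2d(uv)))]@np.linalg.inv(c["camera_matrix"]).T@R
    return C+d*((z-C[2])/d[:,2])[:,None]
def go(xyz,ang,s=None):
    "tool-axis shift (mm) and turn for world TCP xyz (m), tool y at ang deg (mod 180), pointing down"
    from scipy.spatial.transform import Rotation as Ro
    s=s or env.get_state(); q=s["orientation"]; R=Ro.from_quat([q[1],q[2],q[3],q[0]])
    y0=R.as_matrix()[:,1]; a0=np.degrees(np.arctan2(y0[1],y0[0]))
    d=(ang-a0+90)%180-90; a=np.radians(a0+d)
    y=np.array([np.cos(a),np.sin(a),0]); z=np.array([0,0,-1.]); T=np.c_[np.cross(y,z),y,z]
    sh=R.inv().apply(np.array(xyz)-s["tcp_pos"])*1000
    print("shift",np.round(sh,1),"turn",np.round((R.inv()*Ro.from_matrix(T)).as_rotvec(),3),"| yaw now",round(a0,1),"d",round(d,1),"j6",round(s["joint_pos"][5],2))
E
python3 - <<'E'
from h import *
c=dict(np.load("top0.npz")); W=world(c); hsv=cv2.cvtColor(c["color"],cv2.COLOR_BGR2HSV); H,S,V=[hsv[...,i].astype(int) for i in range(3)]
blue=(H>100)&(H<125)&(S>120)
def line(p):
    vx,vy,x,y=cv2.fitLine((p[:,:2]*1000).astype(np.float32),cv2.DIST_HUBER,0,.01,.01).ravel()
    return np.array([x,y]),np.degrees(np.arctan2(vy,vx))
# left side: leftmost blue / last blue-before-grey per row; right side similarly
L=[];Li=[];Rr=[];Ri=[]
for v in range(182,232):
    u=np.where(blue[v,205:320])[0]+205
    if len(u)<3: continue
    m=262
    l=u[u<m];r=u[u>m]
    if len(l) and len(r): L.append((l.min(),v));Li.append((l.max(),v));Rr.append((r.max(),v));Ri.append((r.min(),v))
F=[];Fi=[];B=[]
for u in range(238,300):
    v=np.where(blue[205:260,u])[0]+205
    if len(v)>1: F.append((u,v.max()));Fi.append((u,v.min()))
    v=np.where(blue[150:195,u])[0]+150
    if len(v)>1: B.append((u,v.max()))
for n,p,z in (("L out",L,.02),("L in",Li,.017),("R out",Rr,.01),("R in",Ri,.02),("F out",F,.01),("F in",Fi,.02),("B in",B,.014)):
    q=ray(c,np.array(p,float),z); x,a=line(q); print(n,len(p),np.round(x,1),round(a,1), np.round(np.array(p)[[0,-1]]).tolist())
# tin by ellipse of orange
k=((H>12)&(H<32)&(S>120)); k[:180]=0;k[235:]=0;k[:,:230]=0;k[:,290:]=0
cn=max(cv2.findContours(k.astype(np.uint8),0,1)[0],key=cv2.contourArea)[:,0,:].astype(float)
q=ray(c,cn,.032)[:,:2]*1000; print("tin",cv2.minEnclosingCircle(q.astype(np.float32)),q.min(0),q.max(0))
go([.5,-.2,.2],98)
cv2.imwrite("pics/crop.png",cv2.resize(c["color"][90:260,190:330],None,fx=4.4,fy=3.5*4.4/3.5*0.8))
E
```

```text
Traceback (most recent call last):
  File "h.py", line 20, in ray
    d=np.c_[np.atleast_2d(uv),np.ones(len(np.atleast_2d(uv)))]@np.linalg.inv(c["camera_matrix"]).T@R
      ~~~~~~~~~~~~~~~~~~~~~~~~~~~~~~~~~~~~~~~~~~~~~~~~~~~~~~~~^~~~~~~~~~~~~~~~~~~~~~~~~~~~~~~~~~~~
ValueError: matmul: Input operand 1 has a mismatch in its core dimension 0, with gufunc signature (n?,k),(k,m?)->(n?,m?) (size 3 is different from 1)
```

```bash
cat > m.py <<'E'
from h import *
c=dict(np.load("top0.npz")); W=world(c); hsv=cv2.cvtColor(c["color"],cv2.COLOR_BGR2HSV); H,S,V=[hsv[...,i].astype(int) for i in range(3)]
blue=(H>95)&(H<130)&(S>100)
blue=cv2.morphologyEx(blue.astype(np.uint8),cv2.MORPH_OPEN,np.ones((2,2)))>0
def line(p):
    vx,vy,x,y=cv2.fitLine((p[:,:2]*1000).astype(np.float32),cv2.DIST_HUBER,0,.01,.01).ravel()
    return np.array([x,y]),np.degrees(np.arctan2(vy,vx))
g=dict(Lout=[],Lin=[],Rin=[],Rout=[],Fout=[],Fin=[],Bin=[])
for v in range(182,228):
    l=np.where(blue[v,205:245])[0]+205; r=np.where(blue[v,280:320])[0]+280
    if len(l): g["Lout"].append((l.min(),v));g["Lin"].append((l.max(),v))
    if len(r): g["Rin"].append((r.min(),v));g["Rout"].append((r.max(),v))
for u in range(238,296):
    f=np.where(blue[222:260,u])[0]+222; b=np.where(blue[150:190,u])[0]+150
    if len(f): g["Fout"].append((u,f.max()));g["Fin"].append((u,f.min()))
    if len(b): g["Bin"].append((u,b.max()))
Z=dict(Lout=.02,Lin=.014,Rin=.02,Rout=.01,Fout=.01,Fin=.02,Bin=.014)
for n,p in g.items():
    if len(p)<5: print(n,"none");continue
    q=ray(c,np.array(p,float),Z[n]); x,a=line(q); print(n,len(p),np.round(x,1),round(a,1),p[0],p[-1])
k=((H>12)&(H<32)&(S>120)); k[:180]=0;k[235:]=0;k[:,:230]=0;k[:,290:]=0
cn=max(cv2.findContours(k.astype(np.uint8),0,1)[0],key=cv2.contourArea)[:,0,:].astype(float)
q=ray(c,cn,.032)[:,:2]*1000; print("tin",cv2.minEnclosingCircle(q.astype(np.float32)),q.min(0),q.max(0))
go([.5,-.2,.2],98)
cv2.imwrite("pics/crop.png",cv2.resize(c["color"][90:260,190:330],None,fx=3.5,fy=3.5))
E
python3 m.py
```

```text
Lout none
Lin none
Rin none
Rout none
Fout 36 [ 458.2 -190.5] -77.1 (238, np.int64(246)) (286, np.int64(236))
Fin 36 [ 458.4 -190.9] -77.0 (238, np.int64(244)) (286, np.int64(235))
Bin 57 [ 587.4 -191. ] -76.0 (238, np.int64(171)) (294, np.int64(161))
tin ((510.9960021972656, -176.64126586914062), 33.30412292480469) [ 478.51741673 -209.08435589] [ 543.53398528 -144.27620463]
shift [ 376.2 -189.2   30.9] turn [-0.002 -0.     0.277] | yaw now -66.1 d -15.9 j6 1.43
```

View pics/crop.png

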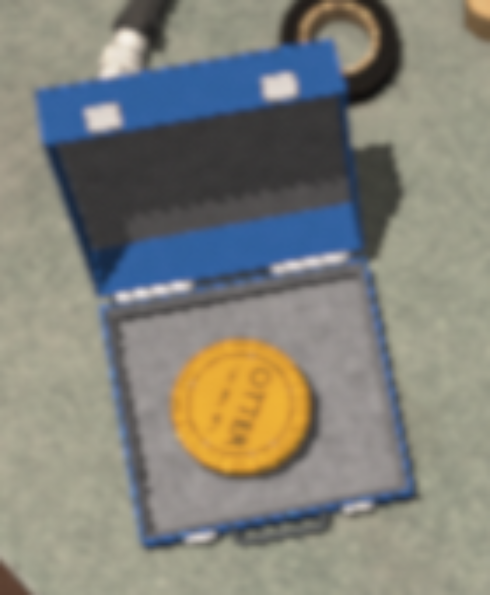

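The crop (3.5x, offset 190,90) shows the base's outer corners at about (147,547), (414,494), (103,302) and (368,265). The tin is in the middle and a tape roll lies behind the lid. I'll cast the corners onto the rim plane.

Run:
```python
from h import *
c=dict(np.load("top0.npz"))
p=np.array([[147,547],[414,494],[103,302],[368,265]])/3.5+[190-.36,90-.36]
q=ray(c,p,.018)[:,:2]*1000; print(np.round(q,1))
FL,FR,RL,RR=q
for n,a in (("front",FL-FR),("rear",RL-RR),("left",RL-FL),("right",RR-FR)): print(n,round(np.hypot(*a),1),round(np.degrees(np.arctan2(a[1],a[0])),1))
print("centre of 4",q.mean(0))
lid=np.array([[37,95],[332,40]])/3.5+[189.6,89.6]
for z in (.125,.135,.14): print(z,np.round(ray(c,lid,z)*1000,1).tolist(), np.linalg.norm(np.diff(ray(c,lid,z),axis=0)))
go([.44,-.30,.2],12.7)
```

```text
[[ 444.9 -134.5]
 [ 474.7 -259.5]
 [ 564.1 -106.5]
 [ 587.8 -233.5]]
front 128.5 103.4
rear 129.2 100.5
left 122.5 13.2
right 116.0 13.0
centre of 4 [ 517.88242229 -183.49352046]
0.125 [[623.4, -90.7, 125.0], [654.5, -216.9, 125.0]] 0.12990038878014237
0.135 [[619.2, -92.9, 135.0], [649.8, -217.4, 135.0]] 0.12821093882555723
0.14 [[617.1, -94.0, 140.0], [647.5, -217.6, 140.0]] 0.12736621384826463
shift [ 280.8 -122.1   30.7] turn [-1.000e-03 -1.000e-03 -1.376e+00] | yaw now -66.1 d 78.8 j6 1.43
```

Run:
```python
from h import *
go([.47,-.195,.26],103)
```

```text
shift [ 350.8 -206.   -29.1] turn [-0.002 -0.     0.19 ] | yaw now -66.1 d -10.9 j6 1.43
```

Request:
apply_moves(
  rows=[
    {"xyz": [351,-206,-29],"turn": [0,0,0.19],"grip": 0},
    {"xyz": [351,-206,-29],"turn": [0,0,0.19],"grip": 0},
    {"xyz": [351,-206,-29],"turn": [0,0,0.19],"grip": 0},
    {"xyz": [351,-206,-29],"turn": [0,0,0.19],"grip": 0},
    {"xyz": [351,-206,-29],"turn": [0,0,0.19],"grip": 0},
    {"xyz": [351,-206,-29],"turn": [0,0,0.19],"grip": 0},
    {"xyz": [351,-206,-29],"turn": [0,0,0.19],"grip": 0},
    {"xyz": [351,-206,-29],"turn": [0,0,0.19],"grip": 0},
    {"xyz": [351,-206,-29],"turn": [0,0,0.19],"grip": 0},
    {"xyz": [351,-206,-29],"turn": [0,0,0.19],"grip": 0},
    {"xyz": [351,-206,-29],"turn": [0,0,0.19],"grip": 0},
    {"xyz": [351,-206,-29],"turn": [0,0,0.19],"grip": 0},
  ],
)

```text
clock: 1.1
tcp_pos: [0.471, -0.1936, 0.26]
orientation: [-0.0, 0.993, 0.115, -0.0]
wrist_force: [-0.6, -0.3, 0.2]
finger_gap: -0.0
grip_force: 0.0
```

Run:
```python
from h import *
c=cam("wrist"); np.savez("w1.npz",**c); cv2.imwrite("pics/w1.png",c["color"])
R=c["view"][:3,:3]; print("cam at",-R.T@c["view"][:3,3]); print(env.get_state()["tcp_pos"],env.get_state()["clock"])
```

```text
cam at [ 0.55439789 -0.17415326  0.40408078]
[ 0.47035683 -0.19469221  0.25988896] 1.15
```

View pics/w1.png

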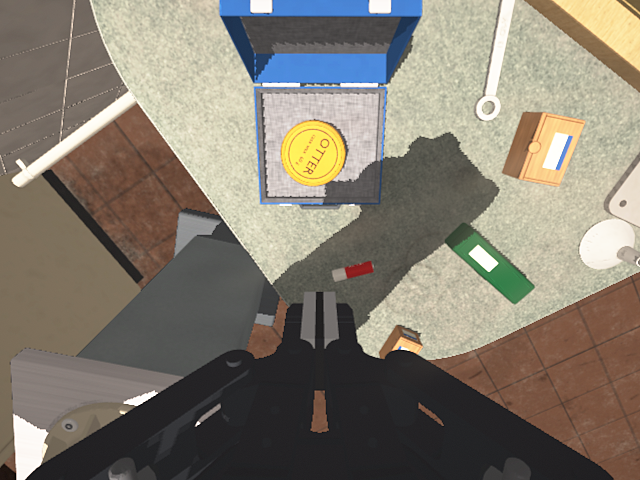

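The wrist view shows the case square-on: base corners near (261,205), (382,205), (257,86) and (386,84), with the tin centred near (313,153). I'll fit the edges from colour.

Run:
```python
from h import *
c=dict(np.load("w1.npz")); hsv=cv2.cvtColor(c["color"],cv2.COLOR_BGR2HSV); H,S,V=[hsv[...,i].astype(int) for i in range(3)]
blue=(H>98)&(H<125)&(S>120)
def run(b): return np.where(b)[0]
g={k:[] for k in ("Lout","Rout","Fout")}
for v in range(100,196,2):
    l=run(blue[v,245:275])+245; r=run(blue[v,370:400])+370
    if len(l): g["Lout"].append((l.min(),v))
    if len(r): g["Rout"].append((r.max()+1,v))
for u in [*range(264,296,2),*range(345,380,2)]:
    f=run(blue[192:220,u])+192
    if len(f): g["Fout"].append((u,f.max()+1))
out={}
for n,p in g.items():
    for z in (.02,.0):
        q=ray(c,np.array(p,float),z)[:,:2]*1000
        vx,vy,x,y=cv2.fitLine(q.astype(np.float32),cv2.DIST_HUBER,0,.01,.01).ravel()
        out[n,z]=(x,y); print(n,z,len(p),np.round([x,y],1),round(np.degrees(np.arctan(vy/vx)),2),p[0],p[-1])
th=np.radians(13); ex=np.array([np.cos(th),np.sin(th)]); ey=np.array([-ex[1],ex[0]])
for k,v in out.items(): print(k,"along x",round(np.dot(v,ex),1),"along y",round(np.dot(v,ey),1))
k=(H>12)&(H<35)&(S>130); k[:115]=0;k[192:]=0;k[:,:270]=0;k[:,350:]=0
cn=max(cv2.findContours(k.astype(np.uint8),0,1)[0],key=cv2.contourArea)[:,0,:].astype(float)
q=ray(c,cn,.032)[:,:2]*1000; t=cv2.minEnclosingCircle(q.astype(np.float32)); print("tin",t,"case",np.dot(t[0],ex),np.dot(t[0],ey))
# die box, carton tops
W=world(c); al=np.ones((480,640),bool)
k=rect((H>55)&(H<90)&(S>100)|((V>200)&(S<60)),W,.024,.036,(440,220,540,305),"die")
rect(al,W,.034,.045,(500,105,590,190),"carton")
for (x,y) in ((386,84),(257,86)): print(np.round(ray(c,[[x,y]],.02)[0]*1000,1))
```

```text
Lout 0.02 48 [ 513.  -117.6] 13.22 (np.int64(255), 100) (np.int64(260), 194)
Lout 0.0 48 [ 510.8 -114.7] 13.22 (np.int64(255), 100) (np.int64(260), 194)
Rout 0.02 48 [ 532.8 -247.1] 13.13 (np.int64(386), 100) (np.int64(380), 194)
Rout 0.0 48 [ 531.6 -250.9] 13.13 (np.int64(386), 100) (np.int64(380), 194)
Fout 0.02 33 [ 459.9 -199.9] -76.78 (264, np.int64(204)) (379, np.int64(204))
Fout 0.0 33 [ 454. -197.] -76.78 (264, np.int64(204)) (379, np.int64(204))
('Lout', 0.02) along x 473.4 along y -230.0
('Lout', 0.0) along x 471.9 along y -226.6
('Rout', 0.02) along x 463.5 along y -360.6
('Rout', 0.0) along x 461.6 along y -364.0
('Fout', 0.02) along x 403.2 along y -298.2
('Fout', 0.0) along x 398.0 along y -294.0
tin ((511.5886535644531, -177.38800048828125), 32.80198287963867) case 458.5730517791985 -287.9239645375719
die 1891 c [ 434.2 -404.8] size [106.4  30.5] ang 63.5 z [30.4 31.8 33.1]
carton 3194 c [ 569.3 -405.5] size [66. 47.] ang 2.8 z [37.4 39.4 40.8]
[ 592.1 -232.4   20. ]
[ 561.3 -109.3   20. ]
```

```bash
cat >> h.py <<'E'
TH=np.radians(13.2); CC=np.array([.5176,-.1836]); EX=np.array([np.cos(TH),np.sin(TH)]); EY=np.array([-EX[1],EX[0]])
def cw(x,y,z): "case mm -> world m"; return np.r_[CC+(x*EX+y*EY)/1000,z/1000]
def wc(p): d=(np.asarray(p)[:2]-CC)*1000; return np.round([d@EX,d@EY],1)
def plan(*pts,rel=0):
    s=env.get_state(); print("now case",wc(s["tcp_pos"]),"z",round(s["tcp_pos"][2]*1000,1))
    for p in pts: print(p,end=" "); go(cw(*p),103.2+rel,s)
E
python3 - <<'E'
from h import *
plan((-60,7.4,60),(-60,7.4,23),(-24,7.4,23),(-35,7,23),(-35,7,60),(20,-50,60),(20,-50,23),(20,-21,23),(20,-30,23),(20,-30,80))
E
```

```text
now case [-48.5  -0. ] z 259.9
(-60, 7.4, 60) shift [-11.3  -7.4 199.9] turn [-0.     0.001 -0.002] | yaw now -76.9 d 0.1 j6 2.36
(-60, 7.4, 23) shift [-11.3  -7.4 236.9] turn [-0.     0.001 -0.002] | yaw now -76.9 d 0.1 j6 2.36
(-24, 7.4, 23) shift [ 24.7  -7.4 236.9] turn [-0.     0.001 -0.002] | yaw now -76.9 d 0.1 j6 2.36
(-35, 7, 23) shift [ 13.7  -7.  236.9] turn [-0.     0.001 -0.002] | yaw now -76.9 d 0.1 j6 2.36
(-35, 7, 60) shift [ 13.7  -7.  199.9] turn [-0.     0.001 -0.002] | yaw now -76.9 d 0.1 j6 2.36
(20, -50, 60) shift [ 68.8  49.9 199.8] turn [-0.     0.001 -0.002] | yaw now -76.9 d 0.1 j6 2.36
(20, -50, 23) shift [ 68.8  49.9 236.8] turn [-0.     0.001 -0.002] | yaw now -76.9 d 0.1 j6 2.36
(20, -21, 23) shift [ 68.8  20.9 236.8] turn [-0.     0.001 -0.002] | yaw now -76.9 d 0.1 j6 2.36
(20, -30, 23) shift [ 68.8  29.9 236.8] turn [-0.     0.001 -0.002] | yaw now -76.9 d 0.1 j6 2.36
(20, -30, 80) shift [ 68.7  29.9 179.8] turn [-0.     0.001 -0.002] | yaw now -76.9 d 0.1 j6 2.36
```

Request:
apply_moves(
  rows=[
    {"xyz": [-11,-7,40],"turn": [0,0,0],"grip": 0},
    {"xyz": [-11,-7,80],"turn": [0,0,0],"grip": 0},
    {"xyz": [-11,-7,120],"turn": [0,0,0],"grip": 0},
    {"xyz": [-11,-7,160],"turn": [0,0,0],"grip": 0},
    {"xyz": [-11,-7,200],"turn": [0,0,0],"grip": 0},
    {"xyz": [-11,-7,225],"turn": [0,0,0],"grip": 0},
    {"xyz": [-11,-7,236],"turn": [0,0,0],"grip": 0},
    {"xyz": [-11,-7,236],"turn": [0,0,0],"grip": 0},
  ],
)

```text
clock: 1.82
tcp_pos: [0.4548, -0.1912, 0.0213]
orientation: [-0.002, 0.994, 0.112, -0.002]
wrist_force: [-0.9, 0.7, 0.0]
finger_gap: 0.0
grip_force: 0.0
```

Request:
apply_moves(
  rows=[
    {"xyz": [7,0,0],"turn": [0,0,0],"grip": 0},
    {"xyz": [14,0,0],"turn": [0,0,0],"grip": 0},
    {"xyz": [21,0,0],"turn": [0,0,0],"grip": 0},
    {"xyz": [26,0,0],"turn": [0,0,0],"grip": 0},
    {"xyz": [31,0,0],"turn": [0,0,0],"grip": 0},
    {"xyz": [36,0,0],"turn": [0,0,0],"grip": 0},
    {"xyz": [36,0,0],"turn": [0,0,0],"grip": 0},
  ],
)

```text
clock: 2.4
tcp_pos: [0.4946, -0.1829, 0.0247]
orientation: [0.0, 0.994, 0.114, 0.001]
wrist_force: [-0.4, 0.6, 0.6]
finger_gap: -0.0002
grip_force: 0.0
```

Request:
apply_moves(
  rows=[
    {"xyz": [-10,0,0],"turn": [0,0,0],"grip": 0},
    {"xyz": [-10,0,-35],"turn": [0,0,0],"grip": 0},
    {"xyz": [15,30,-35],"turn": [0,0,0],"grip": 0},
    {"xyz": [44,57,-35],"turn": [0,0,0],"grip": 0},
    {"xyz": [44,57,-35],"turn": [0,0,0],"grip": 0},
    {"xyz": [44,57,-10],"turn": [0,0,0],"grip": 0},
    {"xyz": [44,57,0],"turn": [0,0,0],"grip": 0},
    {"xyz": [44,57,0],"turn": [0,0,0],"grip": 0},
    {"xyz": [44,50,0],"turn": [0,0,0],"grip": 0},
    {"xyz": [44,43,0],"turn": [0,0,0],"grip": 0},
    {"xyz": [44,36,0],"turn": [0,0,0],"grip": 0},
    {"xyz": [44,32,0],"turn": [0,0,0],"grip": 0},
  ],
)

```text
clock: 3.4
tcp_pos: [0.5432, -0.2032, 0.0254]
orientation: [0.0, 0.994, 0.114, 0.001]
wrist_force: [0.8, -1.0, 0.7]
finger_gap: -0.0001
grip_force: 0.3
```

Request:
apply_moves(
  rows=[
    {"xyz": [0,-4,0],"turn": [0,0,0],"grip": 0},
    {"xyz": [0,-4,0],"turn": [0,0,0],"grip": 0},
  ],
)

```text
clock: 3.57
tcp_pos: [0.5426, -0.1994, 0.0252]
orientation: [0.0, 0.994, 0.114, 0.001]
wrist_force: [-0.2, 0.8, 1.5]
finger_gap: -0.0002
grip_force: 0.8
```

```bash
cat > see.py <<'E'
from h import *
import sys
n,k0=sys.argv[1],sys.argv[2]
c=cam(n); np.savez(k0+".npz",**c); cv2.imwrite(f"pics/{k0}.png",c["color"])
W=world(c); hsv=cv2.cvtColor(c["color"],cv2.COLOR_BGR2HSV); H,S,V=[hsv[...,i].astype(int) for i in range(3)]
d=(W[...,:2]-CC)*1000; X=d@EX; Y=d@EY
k=(H>12)&(H<35)&(S>130)&(abs(X)<62)&(abs(Y)<65)&(W[...,2]<.045)&(W[...,2]>.022)
cn=max(cv2.findContours(k.astype(np.uint8),0,1)[0],key=cv2.contourArea)[:,0,:].astype(float)
q=ray(c,cn,.032); t=cv2.minEnclosingCircle((q[:,:2]*1000).astype(np.float32)); print("tin r",t[1],"case",wc(np.array(t[0])/1000),"z",np.nanmedian(W[k][:,2]))
s=env.get_state(); print("tcp case",wc(s["tcp_pos"]),s["tcp_pos"][2],"F",np.round(s["wrist_force"],1),s["clock"])
E
python3 see.py top t2; python3 see.py wrist w2
```

```text
tin r 32.62047576904297 case [21.3 21.3] z 0.03336718103499675
tcp case [ 20.7 -21.5] 0.02513031243619754 F [0.2 0.5 2.1] 3.6167
tin r 34.731101989746094 case [24.2 19.4] z 0.033100658556201104
tcp case [ 20.7 -21.8] 0.02499582492791724 F [ 0.3 -0.4  2. ] 3.6667
```

Request:
apply_moves(
  rows=[
    {"xyz": [0,-2,0],"turn": [0,0,0],"grip": 0},
    {"xyz": [0,-4,0],"turn": [0,0,0],"grip": 0},
    {"xyz": [0,-6,0],"turn": [0,0,0],"grip": 0},
    {"xyz": [0,-6,0],"turn": [0,0,0],"grip": 0},
  ],
)

```text
clock: 4.0
tcp_pos: [0.5417, -0.1951, 0.025]
orientation: [0.001, 0.994, 0.113, 0.001]
wrist_force: [0.2, -2.1, 5.4]
finger_gap: 0.0001
grip_force: 2.9
```

```bash
python3 see.py top t3
python3 - <<'E'
from h import *
plan((20,-40,25),(20,-40,120),(-36,-60,150))
s=env.get_state()
# die pick: top est 435.2,-403.1 ang 62.8 ; wrist 434.2,-404.8 ang 63.5
a=np.radians(63.2); c=np.array([.4347,-.4040]); u=np.array([np.cos(a),np.sin(a)])
for d in (-.02,.02):
    p=c+d*u; print("die grip",d,p); go([*p,.12],63.2+90,s); go([*p,.02],63.2+90,s)
E
```

```text
tin r 32.95690155029297 case [19.5 27.3] z 0.0332635433051815
tcp case [ 20.9 -16.7] 0.024984534388365322 F [ 0.6 -2.3  6.1] 4.05
now case [ 20.9 -16.7] z 25.0
(20, -40, 25) shift [-0.8 23.3  0. ] turn [ 0.002 -0.001 -0.004] | yaw now -77.0 d 0.2 j6 2.43
(20, -40, 120) shift [ -0.7  23.5 -95. ] turn [ 0.002 -0.001 -0.004] | yaw now -77.0 d 0.2 j6 2.43
(-36, -60, 150) shift [ -56.6   43.7 -125. ] turn [ 0.002 -0.001 -0.004] | yaw now -77.0 d 0.2 j6 2.43
die grip -0.02 [ 0.42568245 -0.42185172]
shift [-163.9  195.1  -94.9] turn [ 0.002 -0.001 -0.877] | yaw now -77.0 d 50.2 j6 2.43
shift [-164.   194.9    5.1] turn [ 0.002 -0.001 -0.877] | yaw now -77.0 d 50.2 j6 2.43
die grip 0.02 [ 0.44371755 -0.38614828]
shift [-138.3  164.3  -94.9] turn [ 0.002 -0.001 -0.877] | yaw now -77.0 d 50.2 j6 2.43
shift [-138.4  164.2    5.1] turn [ 0.002 -0.001 -0.877] | yaw now -77.0 d 50.2 j6 2.43
```

Request:
apply_moves(
  rows=[
    {"xyz": [0,15,0],"turn": [0,0,0],"grip": 0},
    {"xyz": [-1,22,-35],"turn": [0,0,0],"grip": 0},
    {"xyz": [-1,23,-75],"turn": [0,0,0],"grip": 0},
    {"xyz": [-15,45,-95],"turn": [0,0,-0.12],"grip": 0.4},
    {"xyz": [-40,75,-95],"turn": [0,0,-0.24],"grip": 0.75},
    {"xyz": [-65,105,-95],"turn": [0,0,-0.36],"grip": 0.75},
    {"xyz": [-90,135,-95],"turn": [0,0,-0.48],"grip": 0.75},
    {"xyz": [-115,160,-95],"turn": [0,0,-0.6],"grip": 0.75},
    {"xyz": [-140,180,-95],"turn": [0,0,-0.72],"grip": 0.75},
    {"xyz": [-164,195,-95],"turn": [0,0,-0.84],"grip": 0.75},
    {"xyz": [-164,195,-95],"turn": [0,0,-0.877],"grip": 0.75},
    {"xyz": [-164,195,-95],"turn": [0,0,-0.877],"grip": 0.75},
  ],
)

```text
clock: 5.05
tcp_pos: [0.423, -0.4227, 0.1182]
orientation: [-0.001, 0.852, 0.523, 0.0]
wrist_force: [0.2, 0.7, 0.4]
finger_gap: 0.0642
grip_force: 0.0
```

Run:
```python
from h import *
s=env.get_state()
print(s["tcp_pos"],s["finger_gap"],s["clock"]); go([.4257,-.4219,.014],153.2,s)
c=cam("wrist"); W=world(c); hsv=cv2.cvtColor(c["color"],cv2.COLOR_BGR2HSV); H,S,V=[hsv[...,i].astype(int) for i in range(3)]
cv2.imwrite("pics/w4.png",c["color"])
g=(H>55)&(H<90)&(S>100)&(W[...,2]<.05)
k=g.astype(np.uint8); k=cv2.morphologyEx(k,cv2.MORPH_CLOSE,np.ones((15,15)))
cn=max(cv2.findContours(k,0,1)[0],key=cv2.contourArea); print(cv2.boundingRect(cn))
q=ray(c,cn[:,0,:].astype(float),.03)[:,:2]*1000; print(cv2.minAreaRect(q.astype(np.float32)))
```

```text
[ 0.42301911 -0.42274171  0.11819842] 0.06419202809113131 5.05
shift [  1.8   2.2 104.2] turn [-0.002 -0.001 -0.002] | yaw now -26.9 d 0.1 j6 1.12
(299, 125, 50, 160)
((435.2166442871094, -404.1873779296875), (108.84996795654297, 31.43484878540039), 62.684791564941406)
```

Request:
apply_moves(
  rows=[
    {"xyz": [2,2,35],"turn": [0,0,0],"grip": 0.75,"force": 50},
    {"xyz": [2,2,70],"turn": [0,0,0],"grip": 0.75},
    {"xyz": [2,2,95],"turn": [0,0,0],"grip": 0.75},
    {"xyz": [2,2,104],"turn": [0,0,0],"grip": 0.75},
    {"xyz": [2,2,104],"turn": [0,0,0],"grip": 0.2},
    {"xyz": [2,2,104],"turn": [0,0,0],"grip": 0.2},
    {"xyz": [2,2,104],"turn": [0,0,0],"grip": 0.2},
    {"xyz": [2,2,104],"turn": [0,0,0],"grip": 0.2},
    {"xyz": [2,2,104],"turn": [0,0,0],"grip": 0.2},
  ],
)

```text
invalid input
```

Request:
apply_moves(
  rows=[
    {"xyz": [0,0,-20],"turn": [0,0,0],"grip": 0.2},
    {"xyz": [0,0,-60],"turn": [0,0,0],"grip": 0.2},
    {"xyz": [0,0,-80],"turn": [0,0,0],"grip": 0.2},
    {"xyz": [0,0,-80],"turn": [0,0,0],"grip": 0.2},
  ],
)

```text
clock: 5.43
tcp_pos: [0.4273, -0.4225, 0.2044]
orientation: [0.004, 0.851, 0.524, 0.001]
wrist_force: [0.6, -0.6, 0.3]
finger_gap: 0.0177
grip_force: 0.0
```

Run:
```python
from h import *
plan((-36,-20,95),(-36,-20,55),(-36,-20,21),rel=-90)
```

```text
now case [-142.4 -212. ] z 204.4
(-36, -20, 95) shift [215.9 -42.4 108.5] turn [ 0.006  0.005 -0.697] | yaw now -26.7 d 39.9 j6 1.12
(-36, -20, 55) shift [216.  -42.7 148.4] turn [ 0.006  0.005 -0.697] | yaw now -26.7 d 39.9 j6 1.12
(-36, -20, 21) shift [216.1 -43.  182.4] turn [ 0.006  0.005 -0.697] | yaw now -26.7 d 39.9 j6 1.12
```

Request:
apply_moves(
  rows=[
    {"xyz": [0,0,30],"turn": [0,0,0],"grip": 0.75},
    {"xyz": [0,0,70],"turn": [0,0,0],"grip": 0.75},
    {"xyz": [0,0,100],"turn": [0,0,0],"grip": 0.75},
    {"xyz": [0,0,120],"turn": [0,0,0],"grip": 0.75},
    {"xyz": [0,0,120],"turn": [0,0,0],"grip": 0.75},
  ],
)

```text
clock: 5.85
tcp_pos: [0.4229, -0.417, 0.0733]
orientation: [-0.005, 0.851, 0.524, -0.0]
wrist_force: [-0.8, 0.5, 0.1]
finger_gap: 0.0641
grip_force: 0.0
```

Run:
```python
from h import *
s=env.get_state(); print(s["finger_gap"],s["tcp_pos"]); go([.426,-.4218,.014],153.0,s)
```

```text
0.06409656894658393 [ 0.4228709  -0.41699387  0.07333977]
shift [-3.2  5.5 59.3] turn [-0.01  -0.005  0.005] | yaw now -26.7 d -0.3 j6 1.12
```

Request:
apply_moves(
  rows=[
    {"xyz": [0,0,0],"turn": [0,0,0],"grip": 0.75},
    {"xyz": [0,0,0],"turn": [0,0,0],"grip": 0.75},
  ],
)

```text
clock: 6.02
tcp_pos: [0.4258, -0.4215, 0.0803]
orientation: [0.001, 0.851, 0.524, 0.0]
wrist_force: [0.2, -0.5, 0.1]
finger_gap: 0.0641
grip_force: 0.0
```

Run:
```python
from h import *
s=env.get_state(); print(s["finger_gap"],s["tcp_pos"]); go([.426,-.4218,.014],153.0,s)
```

```text
0.06414914421600323 [ 0.42581004 -0.42149238  0.0802607 ]
shift [-0.2  0.2 66.3] turn [0.001 0.    0.005] | yaw now -26.7 d -0.3 j6 1.12
```

Request:
apply_moves(
  rows=[
    {"xyz": [0,0,30],"turn": [0,0,0],"grip": 0.75},
    {"xyz": [0,0,55],"turn": [0,0,0],"grip": 0.75},
    {"xyz": [0,0,66],"turn": [0,0,0],"grip": 0.75},
    {"xyz": [0,0,66],"turn": [0,0,0],"grip": 0.75},
    {"xyz": [0,0,66],"turn": [0,0,0],"grip": 0.2},
    {"xyz": [0,0,66],"turn": [0,0,0],"grip": 0.2},
    {"xyz": [0,0,66],"turn": [0,0,0],"grip": 0.2},
    {"xyz": [0,0,66],"turn": [0,0,0],"grip": 0.2},
    {"xyz": [0,0,66],"turn": [0,0,0],"grip": 0.2},
  ],
  force=50,
)

```text
clock: 6.77
tcp_pos: [0.4262, -0.4228, 0.0156]
orientation: [0.002, 0.852, 0.524, 0.0]
wrist_force: [-0.2, -0.5, 7.8]
finger_gap: 0.0308
grip_force: 50.7
```

Request:
apply_moves(
  rows=[
    {"xyz": [0,0,-15],"turn": [0,0,0],"grip": 0.2},
    {"xyz": [0,0,-40],"turn": [0,0,0],"grip": 0.2},
    {"xyz": [0,0,-70],"turn": [0,0,0],"grip": 0.2},
    {"xyz": [0,0,-80],"turn": [0,0,0],"grip": 0.2},
    {"xyz": [0,0,-80],"turn": [0,0,0],"grip": 0.2},
    {"xyz": [0,0,-80],"turn": [0,0,0],"grip": 0.2},
  ],
)

```text
clock: 7.27
tcp_pos: [0.4252, -0.4216, 0.0934]
orientation: [0.001, 0.852, 0.524, 0.0]
wrist_force: [0.1, -0.3, -2.7]
finger_gap: 0.0309
grip_force: 50.1
```

Run:
```python
from h import *
s=env.get_state(); print(s["finger_gap"],s["grip_force"],s["tcp_pos"])
plan((-36,-20,95),(-36,-20,55),(-36,-20,21),rel=-90)
c=cam("wrist"); W=world(c); hsv=cv2.cvtColor(c["color"],cv2.COLOR_BGR2HSV); H,S,V=[hsv[...,i].astype(int) for i in range(3)]
cv2.imwrite("pics/w5.png",c["color"])
```

```text
0.03086935810312817 50.10306537151337 [ 0.42519481 -0.42163583  0.09340394]
now case [-144.3 -210.6] z 93.4
(-36, -20, 95) shift [215.7 -39.4  -1.8] turn [ 0.001  0.001 -0.697] | yaw now -26.8 d 40.0 j6 1.12
(-36, -20, 55) shift [215.7 -39.5  38.2] turn [ 0.001  0.001 -0.697] | yaw now -26.8 d 40.0 j6 1.12
(-36, -20, 21) shift [215.7 -39.5  72.2] turn [ 0.001  0.001 -0.697] | yaw now -26.8 d 40.0 j6 1.12
```

View pics/w5.png

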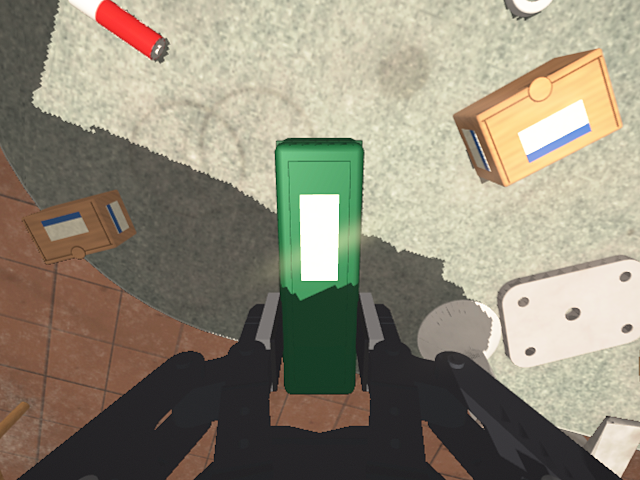

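The view shows the die box held straight, about 20 mm off its centre. Moving it over the case.

Request:
apply_moves(
  rows=[
    {"xyz": [30,-5,0],"turn": [0,0,-0.1],"grip": 0.2},
    {"xyz": [62,-10,0],"turn": [0,0,-0.2],"grip": 0.2},
    {"xyz": [94,-16,0],"turn": [0,0,-0.3],"grip": 0.2},
    {"xyz": [126,-22,0],"turn": [0,0,-0.4],"grip": 0.2},
    {"xyz": [158,-28,0],"turn": [0,0,-0.5],"grip": 0.2},
    {"xyz": [190,-34,0],"turn": [0,0,-0.6],"grip": 0.2},
    {"xyz": [210,-38,0],"turn": [0,0,-0.68],"grip": 0.2},
    {"xyz": [216,-39,20],"turn": [0,0,-0.697],"grip": 0.2},
    {"xyz": [216,-39,38],"turn": [0,0,-0.697],"grip": 0.2},
    {"xyz": [216,-39,38],"turn": [0,0,-0.697],"grip": 0.2},
    {"xyz": [216,-39,38],"turn": [0,0,-0.697],"grip": 0.2},
  ],
)

```text
clock: 8.23
tcp_pos: [0.4854, -0.2095, 0.053]
orientation: [-0.003, 0.621, 0.784, -0.0]
wrist_force: [0.1, 0.2, -2.9]
finger_gap: 0.0309
grip_force: 50.0
```

```bash
cat > die.py <<'E'
from h import *
import sys
z=float(sys.argv[1])
s=env.get_state(); print("gap",s["finger_gap"],"F",np.round(s["wrist_force"],1),s["clock"])
for n in ("top","wrist"):
    c=cam(n); W=world(c); hsv=cv2.cvtColor(c["color"],cv2.COLOR_BGR2HSV); H,S,V=[hsv[...,i].astype(int) for i in range(3)]
    cv2.imwrite(f"pics/die_{n}_{s['clock']:.1f}.png",c["color"])
    g=((H>55)&(H<90)&(S>100)&(W[...,2]<.12)); d=(W[...,:2]-CC)*1000; X=d@EX;Y=d@EY
    g&=(abs(X)<80)&(abs(Y)<90)
    k=cv2.morphologyEx(g.astype(np.uint8),cv2.MORPH_CLOSE,np.ones((15,15)))
    cn=max(cv2.findContours(k,0,1)[0],key=cv2.contourArea)[:,0,:].astype(float)
    q=ray(c,cn,z)[:,:2]; r=cv2.minAreaRect((q*1000).astype(np.float32))
    e=np.array([wc(p) for p in q]); print(n,"c case",wc(np.array(r[0])/1000),r[1],"ang-th",round(r[2]-13.2,1),"X",e[:,0].min(),e[:,0].max(),"Y",e[:,1].min(),e[:,1].max(),"z far/near",[round(float(np.nanmedian(W[g&(Y>a)&(Y<b)][:,2])),4) for a,b in ((35,55),(0,20))])
E
python3 die.py .071
python3 - <<'E'
from h import *
plan((-36,-20,35),(-36,-20,21),rel=-90)
E
```

```text
gap 0.030932279670643156 F [ 0.1  0.2 -2.9] 8.2333
top c case [-39.5  26.6] (33.67858123779297, 57.713401794433594) ang-th 0.4 X -56.4 -22.6 Y -2.4 55.5 z far/near [0.0693, 0.0674]
wrist c case [-35.8 -18.2] (30.96831512451172, 67.39742279052734) ang-th 0.3 X -51.4 -20.4 Y -51.9 15.5 z far/near [0.0701, 0.0702]
now case [-36.  -19.8] z 55.1
(-36, -20, 35) shift [-0.2 -0.  20.1] turn [-0.001 -0.001 -0.001] | yaw now 13.1 d 0.1 j6 0.78
(-36, -20, 21) shift [-0.2 -0.  34.1] turn [-0.001 -0.001 -0.001] | yaw now 13.1 d 0.1 j6 0.78
```

Request:
apply_moves(
  rows=[
    {"xyz": [0,1.5,8],"turn": [0,0,0],"grip": 0.2},
    {"xyz": [0,1.5,16],"turn": [0,0,0],"grip": 0.2},
    {"xyz": [0,1.5,22],"turn": [0,0,0],"grip": 0.2},
    {"xyz": [0,1.5,27],"turn": [0,0,0],"grip": 0.2},
    {"xyz": [0,1.5,31],"turn": [0,0,0],"grip": 0.2},
    {"xyz": [0,1.5,31],"turn": [0,0,0],"grip": 0.2},
  ],
)

```text
clock: 8.83
tcp_pos: [0.4881, -0.2102, 0.0232]
orientation: [-0.001, 0.621, 0.784, -0.0]
wrist_force: [0.5, 0.3, -2.6]
finger_gap: 0.0307
grip_force: 50.1
```

```bash
python3 die.py .039;python3 - <<'E'
from h import *
plan((-36,-20,21),rel=-90)
E
```

```text
gap 0.030679990814053256 F [ 0.5  0.3 -2.6] 8.8333
top c case [-35.5  25.3] (33.466983795166016, 57.0882682800293) ang-th -0.1 X -52.3 -18.7 Y -3.2 53.8 z far/near [0.0393, 0.0378]
wrist c case [-33.9 -19.6] (31.34610366821289, 68.25228881835938) ang-th 0.3 X -49.6 -18.3 Y -53.6 14.6 z far/near [0.0396, 0.0397]
now case [-34.2 -19.6] z 24.1
(-36, -20, 21) shift [-0.4 -1.8  3.1] turn [-0. -0. -0.] | yaw now 13.2 d 0.0 j6 0.78
```

Request:
apply_moves(
  rows=[
    {"xyz": [0,-1,1],"turn": [0,0,0],"grip": 0.2},
    {"xyz": [0,-1.5,2.5],"turn": [0,0,0],"grip": 0.2},
    {"xyz": [0,-1.5,2.5],"turn": [0,0,0],"grip": 0.2},
    {"xyz": [0,-1.5,2.5],"turn": [0,0,0],"grip": 0.5},
    {"xyz": [0,-1.5,2.5],"turn": [0,0,0],"grip": 0.6},
    {"xyz": [0,-1.5,2.5],"turn": [0,0,0],"grip": 0.6},
    {"xyz": [0,-1.5,2.5],"turn": [0,0,0],"grip": 0.6},
    {"xyz": [0,-1.5,-20],"turn": [0,0,0],"grip": 0.6},
    {"xyz": [0,-1.5,-50],"turn": [0,0,0],"grip": 0.6},
    {"xyz": [0,-1.5,-90],"turn": [0,0,0],"grip": 0.6},
    {"xyz": [0,-1.5,-100],"turn": [0,0,0],"grip": 0.6},
    {"xyz": [0,-1.5,-100],"turn": [0,0,0],"grip": 0.6},
  ],
)

```text
clock: 9.93
tcp_pos: [0.4901, -0.2125, 0.1284]
orientation: [0.004, 0.621, 0.784, 0.0]
wrist_force: [-0.4, 0.2, 0.0]
finger_gap: 0.0514
grip_force: 0.0
```

```bash
python3 die.py .036; python3 see.py top t6
python3 - <<'E'
from h import *
s=env.get_state()
go([.5695,-.4045,.13],92.8,s); go([.5695,-.4045,.03],92.8,s)
E
```

```text
gap 0.051401440501253025 F [-0.4  0.2  0. ] 9.9333
top c case [-36.6  23.8] (32.61379623413086, 58.16684341430664) ang-th 0.9 X -53.2 -20.3 Y -5.3 53.0 z far/near [0.038, 0.0372]
wrist c case [-35.6   0.3] (31.114707946777344, 108.93341827392578) ang-th 0.0 X -51.2 -20.1 Y -54.2 54.8 z far/near [0.0376, 0.0376]
tin r 33.367515563964844 case [22.  26.1] z 0.033390233171886274
tcp case [-36.1 -19.3] 0.12343874179824124 F [ 0.1 -0.1 -1. ] 10.0833
shift [-207.6   36.2   -6.7] turn [-0.00e+00 -1.00e-03 -1.39e+00] | yaw now 13.2 d 79.6 j6 0.78
shift [-207.7   36.3   93.3] turn [-0.00e+00 -1.00e-03 -1.39e+00] | yaw now 13.2 d 79.6 j6 0.78
```

Request:
apply_moves(
  rows=[
    {"xyz": [-17,3,-7],"turn": [0,0,-0.118],"grip": 0.8},
    {"xyz": [-35,6,-7],"turn": [0,0,-0.236],"grip": 0.8},
    {"xyz": [-52,9,-7],"turn": [0,0,-0.354],"grip": 0.8},
    {"xyz": [-70,12,-7],"turn": [0,0,-0.472],"grip": 0.8},
    {"xyz": [-87,15,-7],"turn": [0,0,-0.59],"grip": 0.8},
    {"xyz": [-105,18,-7],"turn": [0,0,-0.708],"grip": 0.8},
    {"xyz": [-122,21,-7],"turn": [0,0,-0.826],"grip": 0.8},
    {"xyz": [-140,24,-7],"turn": [0,0,-0.944],"grip": 0.8},
    {"xyz": [-157,27,-7],"turn": [0,0,-1.062],"grip": 0.8},
    {"xyz": [-175,30,-7],"turn": [0,0,-1.18],"grip": 0.8},
    {"xyz": [-192,33,-7],"turn": [0,0,-1.298],"grip": 0.8},
    {"xyz": [-207,36,-7],"turn": [0,0,-1.39],"grip": 0.8},
  ],
)

```text
clock: 11.08
tcp_pos: [0.5689, -0.4045, 0.1283]
orientation: [-0.001, -0.027, 1.0, 0.001]
wrist_force: [0.0, -0.7, -0.2]
finger_gap: 0.0681
grip_force: 0.0
```

Request:
apply_moves(
  rows=[
    {"xyz": [0,0,0],"turn": [0,0,0],"grip": 0.8},
    {"xyz": [0,0,0],"turn": [0,0,0],"grip": 0.8},
    {"xyz": [0,0,0],"turn": [0,0,0],"grip": 0.8},
  ],
)

```text
clock: 11.33
tcp_pos: [0.5687, -0.4031, 0.1294]
orientation: [-0.001, -0.024, 1.0, 0.001]
wrist_force: [-0.6, -0.1, -0.0]
finger_gap: 0.0683
grip_force: 0.0
```

Run:
```python
from h import *
s=env.get_state(); print(s["finger_gap"],s["tcp_pos"],s["clock"])
c=cam("wrist"); W=world(c); cv2.imwrite("pics/w7.png",c["color"])
d=np.hypot(W[...,0]-.5695,W[...,1]+.4043)
k=(d<.05)&(W[...,2]>.034)&(W[...,2]<.046)
k=cv2.morphologyEx(k.astype(np.uint8),cv2.MORPH_OPEN,np.ones((5,5)))
cn=max(cv2.findContours(k,0,1)[0],key=cv2.contourArea)[:,0,:].astype(float); print(cn.min(0),cn.max(0))
print(cv2.minAreaRect((ray(c,cn,.038)[:,:2]*1000).astype(np.float32)))
go([.5695,-.4045,.02],92.8,s)
```

```text
0.0682691253750377 [ 0.56872366 -0.40307921  0.12944958] 11.3333
[282. 193.] [349. 283.]
((569.7855834960938, -404.6372985839844), (66.34139251708984, 45.61273193359375), 2.7977945804595947)
shift [ -1.   -1.7 109.4] turn [ 0.003 -0.002 -0.001] | yaw now 92.7 d 0.1 j6 -0.78
```

View pics/w7.png

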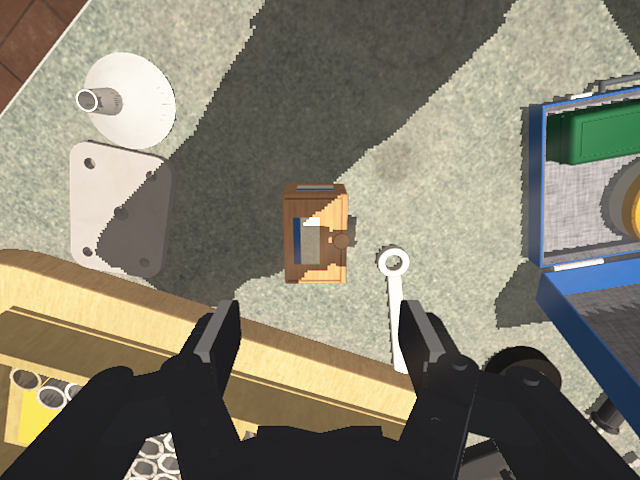

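The view shows the carton at (316,235), centred between the open fingers. The wrench ring is clear of the +y finger.

Request:
apply_moves(
  rows=[
    {"xyz": [-1,-1.5,35],"turn": [0,0,0],"grip": 0.8},
    {"xyz": [-1,-1.5,70],"turn": [0,0,0],"grip": 0.8},
    {"xyz": [-1,-1.5,98],"turn": [0,0,0],"grip": 0.8},
    {"xyz": [-1,-1.5,109],"turn": [0,0,0],"grip": 0.8},
    {"xyz": [-1,-1.5,109],"turn": [0,0,0],"grip": 0.8},
    {"xyz": [-1,-1.5,109],"turn": [0,0,0],"grip": 0.3},
    {"xyz": [-1,-1.5,109],"turn": [0,0,0],"grip": 0.3},
    {"xyz": [-1,-1.5,109],"turn": [0,0,0],"grip": 0.3},
    {"xyz": [-1,-1.5,109],"turn": [0,0,0],"grip": 0.3},
    {"xyz": [-1,-1.5,95],"turn": [0,0,0],"grip": 0.3},
    {"xyz": [-1,-1.5,65],"turn": [0,0,0],"grip": 0.3},
    {"xyz": [-1,-1.5,30],"turn": [0,0,0],"grip": 0.3},
  ],
  force=50,
)

```text
clock: 12.38
tcp_pos: [0.5693, -0.4045, 0.1001]
orientation: [-0.002, -0.025, 1.0, 0.002]
wrist_force: [0.7, -0.1, -1.6]
finger_gap: 0.0427
grip_force: 51.8
```

Request:
apply_moves(
  rows=[
    {"xyz": [0,0,0],"turn": [0,0,0],"grip": 0.3},
    {"xyz": [0,0,0],"turn": [0,0,0],"grip": 0.3},
  ],
)

```text
clock: 12.55
tcp_pos: [0.5726, -0.4074, 0.1054]
orientation: [0.003, -0.025, 1.0, -0.003]
wrist_force: [-0.2, 0.2, -2.2]
finger_gap: 0.0427
grip_force: 51.9
```

Run:
```python
from h import *
s=env.get_state(); print(s["finger_gap"],s["grip_force"])
plan((18,-36,100),(18,-36,65),(18,-36,32))
```

```text
0.04270326098129741 51.90923810005188
now case [   2.5 -230.5] z 105.4
(18, -36, 100) shift [ 19.8 194.1   4.3] turn [-0.006  0.005 -0.181] | yaw now 92.8 d 10.4 j6 -0.78
(18, -36, 65) shift [ 20.  194.3  39.3] turn [-0.006  0.005 -0.181] | yaw now 92.8 d 10.4 j6 -0.78
(18, -36, 32) shift [ 20.2 194.5  72.3] turn [-0.006  0.005 -0.181] | yaw now 92.8 d 10.4 j6 -0.78
```

Request:
apply_moves(
  rows=[
    {"xyz": [3,30,0],"turn": [0,0,-0.05],"grip": 0.3},
    {"xyz": [6,65,0],"turn": [0,0,-0.1],"grip": 0.3},
    {"xyz": [10,100,0],"turn": [0,0,-0.15],"grip": 0.3},
    {"xyz": [14,135,0],"turn": [0,0,-0.181],"grip": 0.3},
    {"xyz": [17,165,0],"turn": [0,0,-0.181],"grip": 0.3},
    {"xyz": [19,185,10],"turn": [0,0,-0.181],"grip": 0.3},
    {"xyz": [20,192,25],"turn": [0,0,-0.181],"grip": 0.3},
    {"xyz": [20,193,35],"turn": [0,0,-0.181],"grip": 0.3},
    {"xyz": [20,193,35],"turn": [0,0,-0.181],"grip": 0.3},
    {"xyz": [20,193,35],"turn": [0,0,-0.181],"grip": 0.3},
    {"xyz": [20,193,35],"turn": [0,0,-0.181],"grip": 0.3},
  ],
)

```text
clock: 13.47
tcp_pos: [0.5416, -0.215, 0.0664]
orientation: [0.0, -0.114, 0.993, -0.0]
wrist_force: [0.3, -0.6, -1.8]
finger_gap: 0.0428
grip_force: 51.9
```

```bash
cat > car.py <<'E'
from h import *
import sys
z=float(sys.argv[1]); s=env.get_state(); print("gap",s["finger_gap"],"F",np.round(s["wrist_force"],1),s["clock"])
for n in ("wrist","top"):
    c=cam(n); W=world(c); cv2.imwrite(f"pics/car_{n}_{s['clock']:.1f}.png",c["color"])
    d=(W[...,:2]-CC)*1000; X=d@EX;Y=d@EY
    hsv=cv2.cvtColor(c["color"],cv2.COLOR_BGR2HSV); H,S=hsv[...,0],hsv[...,1]
    k=(abs(X-18)<45)&(abs(Y+36)<34)&(abs(W[...,2]-z-.0015)<.005)&(H>4)&(H<24)&(S>70)
    k=cv2.morphologyEx(k.astype(np.uint8),cv2.MORPH_OPEN,np.ones((3,3)))
    cn=max(cv2.findContours(k,0,1)[0],key=cv2.contourArea)[:,0,:].astype(float)
    q=ray(c,cn,z)[:,:2]; r=cv2.minAreaRect((q*1000).astype(np.float32)); e=np.array([wc(p) for p in q])
    kk=k>0
    print(n,"c",wc(np.array(r[0])/1000),np.round(r[1],1),"ang-th",round(r[2]-13.2,1),"X",e[:,0].min(),e[:,0].max(),"Y",e[:,1].min(),e[:,1].max(),"z",[round(float(np.nanmedian(W[kk&(X>a)&(X<b)][:,2])),4) for a,b in ((-15,5),(5,25),(25,55))])
E
python3 - <<'E'
from h import *
plan((18,-36,32))
E
python3 car.py .085
```

```text
now case [ 16.2 -36.1] z 66.4
(18, -36, 32) shift [-1.8  0.1 34.4] turn [-0.     0.    -0.001] | yaw now 103.1 d 0.1 j6 -0.74
gap 0.042763552799968026 F [ 0.3 -0.6 -1.8] 13.4667Traceback (most recent call last):
  File "car.py", line 10, in <module>
    cn=max(cv2.findContours(k,0,1)[0],key=cv2.contourArea)[:,0,:].astype(float)
       ~~~^^^^^^^^^^^^^^^^^^^^^^^^^^^^^^^^^^^^^^^^^^^^^^^^
ValueError: max() iterable argument is empty
```

```bash
sed -i 's/&(H>4)&(H<24)&(S>70)//; s/<.005)/<.006)/' car.py; sed -i 's/    cn=max/    if not k.any(): print(n,"none"); continue\n    cn=max/' car.py; python3 car.py .085
```

```text
gap 0.0427056006452907 F [ 0.4 -0.1 -1.9] 13.5167
wrist c [  9.5 -34.5] [64.4 67.1] ang-th 61.2 X -19.8 42.8 Y -71.1 -0.5 z [0.0813, 0.0816, 0.0812]
top c [ -2.5 -35.2] [26.5 26.6] ang-th 11.1 X -17.5 10.7 Y -48.4 -20.5 z [0.082, 0.0822, nan]
  return np.nanmean(a, axis, out=out, keepdims=keepdims)
```

```bash
ls pics | grep car; python3 see.py top t8
```

```text
car_top_13.5.png
car_wrist_13.5.png
tin r 33.23942565917969 case [21.9 26.1] z 0.033169439073130635
tcp case [ 16.4 -36. ] 0.06687375693003299 F [ 0.   0.6 -2. ] 13.6667
```

View pics/car_wrist_13.5.png

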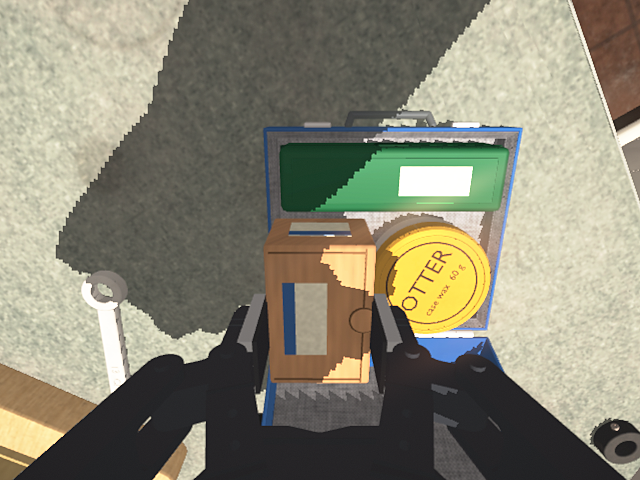

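The view shows the carton held level at (320,315). Its -y side is beside the case wall and its +y side is clear of the tin at (433,275). I'll check the corners by casting them onto its top plane.

Run:
```python
from h import *
c=cam("wrist")
print([wc(p).tolist() for p in ray(c,[[266,248],[374,248],[272,382],[368,382]],.080)])
print("floor ref: rim corners FL/FR",[wc(p).tolist() for p in ray(c,[[521,128],[265,128]],.02)])
plan((18,-36,33))
```

```text
[[-17.0, -56.7], [-17.0, -14.7], [47.2, -57.2], [47.3, -14.3]]
floor ref: rim corners FL/FR [[-58.7, 66.5], [-59.0, -63.4]]
now case [ 16.3 -35.8] z 66.8
(18, -36, 33) shift [-1.7 -0.1 33.8] turn [-0.001  0.001 -0.001] | yaw now 103.1 d 0.1 j6 -0.74
```

Request:
apply_moves(
  rows=[
    {"xyz": [-2,1.5,6],"turn": [0,0,0],"grip": 0.3},
    {"xyz": [-2,1.5,12],"turn": [0,0,0],"grip": 0.3},
    {"xyz": [-2,1.5,18],"turn": [0,0,0],"grip": 0.3},
    {"xyz": [-2,1.5,23],"turn": [0,0,0],"grip": 0.3},
    {"xyz": [-2,1.5,28],"turn": [0,0,0],"grip": 0.3},
    {"xyz": [-2,1.5,31],"turn": [0,0,0],"grip": 0.3},
    {"xyz": [-2,1.5,31],"turn": [0,0,0],"grip": 0.3},
  ],
)

```text
clock: 14.3
tcp_pos: [0.5422, -0.2116, 0.0342]
orientation: [-0.001, -0.115, 0.993, 0.0]
wrist_force: [0.3, 0.1, -0.7]
finger_gap: 0.0429
grip_force: 51.9
```

```bash
python3 car.py .048
python3 - <<'E'
from h import *
plan((18,-36,32))
E
```

```text
gap 0.04292039424137452 F [ 0.3  0.1 -0.7] 14.3
wrist c [ 14.7 -35.1] [67.3 68.1] ang-th -0.1 X -18.9 48.4 Y -69.2 -1.0 z [0.0487, 0.0489, 0.0485]
top c [  1.4 -31.6] [37.3 43.8] ang-th -0.5 X -17.4 20.2 Y -53.4 -9.7 z [0.0495, 0.0496, nan]
now case [ 18.  -33.4] z 35.1
(18, -36, 32) shift [ 0.  -2.6  3.1] turn [ 0. -0. -0.] | yaw now 103.2 d 0.0 j6 -0.74
  return np.nanmean(a, axis, out=out, keepdims=keepdims)
```

Request:
apply_moves(
  rows=[
    {"xyz": [0,-0.5,2],"turn": [0,0,0],"grip": 0.3},
    {"xyz": [0,-0.5,2],"turn": [0,0,0],"grip": 0.3},
    {"xyz": [0,-0.5,2],"turn": [0,0,0],"grip": 0.65},
    {"xyz": [0,-0.5,2],"turn": [0,0,0],"grip": 0.65},
    {"xyz": [0,-0.5,2],"turn": [0,0,0],"grip": 0.65},
    {"xyz": [0,-0.5,2],"turn": [0,0,0],"grip": 0.65},
    {"xyz": [0,-0.5,-15],"turn": [0,0,0],"grip": 0.65},
    {"xyz": [0,-0.5,-50],"turn": [0,0,0],"grip": 0.65},
    {"xyz": [0,-0.5,-90],"turn": [0,0,0],"grip": 0.5},
    {"xyz": [0,-0.5,-130],"turn": [0,0,0],"grip": 0.2},
    {"xyz": [0,-0.5,-150],"turn": [0,0,0],"grip": 0},
    {"xyz": [0,-0.5,-150],"turn": [0,0,0],"grip": 0},
  ],
)

```text
clock: 15.4
tcp_pos: [0.5459, -0.2141, 0.1918]
orientation: [0.004, -0.115, 0.993, -0.003]
wrist_force: [-0.0, -0.4, -0.7]
finger_gap: 0.0069
grip_force: 0.0
```

```bash
python3 car.py .044; ls pics|grep car_wrist; python3 see.py top t9; python3 die.py .036
cat > lid.py <<'E'
from h import *
c=cam("top"); W=world(c); hsv=cv2.cvtColor(c["color"],cv2.COLOR_BGR2HSV); H,S,V=[hsv[...,i].astype(int) for i in range(3)]
d=(W[...,:2]-CC)*1000; X=d@EX;Y=d@EY; Z=W[...,2]*1000-1.7
k=(H>98)&(H<125)&(S>110)&(abs(Y)<60)&(X>20)&(X<200)&(Z>60)
k=cv2.erode(k.astype(np.uint8),np.ones((3,3)))>0
o=np.argsort(X[k]); x,z=X[k],Z[k]
for a in range(40,160,6):
    m=(x>=a)&(x<a+6)
    if m.sum()>3: print(a+3,m.sum(),np.round(np.percentile(z[m],[5,50,95]),0))
E
python3 lid.py
```

```text
gap 0.00692091721519645 F [-0.  -0.4 -0.7] 15.4
wrist c [ 16.  -32.6] [66.4 45.9] ang-th 0.1 X -17.2 49.2 Y -55.5 -9.7 z [0.0456, 0.0458, 0.0456]
top c [ 16.7 -31.6] [67.5 45.3] ang-th -0.2 X -17.1 50.4 Y -54.4 -9.0 z [0.0458, 0.046, 0.0458]
car_wrist_13.5.png
car_wrist_14.3.png
car_wrist_15.4.png
tin r 33.39978790283203 case [22.2 25.7] z 0.03358680075530007
tcp case [ 17.9 -33.7] 0.18484651606897298 F [-0.6  0.9 -0.6] 15.55
gap 0.0005386136907393669 F [-0.6  0.9 -0.6] 15.55
top c case [-36.1  -0.2] (34.644752502441406, 105.93191528320312) ang-th -0.3 X -53.7 -18.9 Y -53.1 52.8 z far/near [0.0378, 0.0365]
wrist c case [-36.   -0.5] (31.786766052246094, 109.05976867675781) ang-th -0.1 X -52.0 -20.1 Y -55.0 54.0 z far/near [0.0373, 0.0377]
97 31 [134. 136. 137.]
103 43 [133. 134. 136.]
109 51 [131. 133. 135.]
115 69 [129. 131. 133.]
121 42 [128. 129. 131.]
```

All three lie flat: carton top at 44 mm, die box 36 mm, tin 32 mm. The lid is at about 1.83 rad with its rear edge at case (121,129). I'll check that the space behind it is free.

Run:
```python
from h import *
c=cam("top"); W=world(c); d=(W[...,:2]-CC)*1000; X=d@EX;Y=d@EY
for x0 in range(125,245,15):
    r=[]
    for y0 in range(-75,76,30):
        k=(abs(X-x0)<8)&(abs(Y-y0)<15); r.append(int(1000*np.nanmax(W[k][:,2])) if k.any() else None)
    print(x0,r)
plan((18,0,195),(150,0,195),(150,0,108),(130,0,108))
```

```text
125 [None, None, None, 133, 133, 133]
140 [None, None, None, None, None, 5]
155 [None, None, None, None, None, 5]
170 [None, None, None, None, 23, 4]
185 [None, None, None, 22, 23, 6]
200 [None, None, None, 25, 25, 6]
215 [None, None, None, 23, 18, 5]
230 [None, None, None, None, 5, 5]
now case [ 17.3 -33.2] z 183.5
(18, 0, 195) shift [ -0.6  33.3 -11.4] turn [ 0.002 -0.002 -0.   ] | yaw now 103.2 d 0.0 j6 -0.74
(150, 0, 195) shift [-132.6   33.3  -11.8] turn [ 0.002 -0.002 -0.   ] | yaw now 103.2 d 0.0 j6 -0.74
(150, 0, 108) shift [-132.8   33.1   75.2] turn [ 0.002 -0.002 -0.   ] | yaw now 103.2 d 0.0 j6 -0.74
(130, 0, 108) shift [-112.8   33.1   75.3] turn [ 0.002 -0.002 -0.   ] | yaw now 103.2 d 0.0 j6 -0.74
```

Request:
apply_moves(
  rows=[
    {"xyz": [0,17,-12],"turn": [0,0,0],"grip": 0},
    {"xyz": [-20,33,-12],"turn": [0,0,0],"grip": 0},
    {"xyz": [-50,33,-12],"turn": [0,0,0],"grip": 0},
    {"xyz": [-85,33,-12],"turn": [0,0,0],"grip": 0},
    {"xyz": [-115,33,-12],"turn": [0,0,0],"grip": 0},
    {"xyz": [-133,33,-12],"turn": [0,0,0],"grip": 0},
    {"xyz": [-133,33,-12],"turn": [0,0,0],"grip": 0},
    {"xyz": [-133,33,10],"turn": [0,0,0],"grip": 0},
    {"xyz": [-133,33,40],"turn": [0,0,0],"grip": 0},
    {"xyz": [-133,33,65],"turn": [0,0,0],"grip": 0},
    {"xyz": [-133,33,75],"turn": [0,0,0],"grip": 0},
    {"xyz": [-133,33,75],"turn": [0,0,0],"grip": 0},
  ],
)

```text
clock: 16.75
tcp_pos: [0.662, -0.1489, 0.1069]
orientation: [-0.003, -0.115, 0.993, 0.002]
wrist_force: [0.1, -1.1, -0.2]
finger_gap: 0.0001
grip_force: 0.0
```

Run:
```python
from h import *
plan((94,0,110),(86,0,118.7),(66,0,119.4),(46.4,0,116),(27.8,0,109))
```

```text
now case [148.5   0.8] z 106.9
(94, 0, 110) shift [54.5 -0.8 -2.8] turn [ 0.004 -0.006 -0.   ] | yaw now 103.2 d 0.0 j6 -0.57
(86, 0, 118.7) shift [ 62.6  -0.8 -11.4] turn [ 0.004 -0.006 -0.   ] | yaw now 103.2 d 0.0 j6 -0.57
(66, 0, 119.4) shift [ 82.6  -0.8 -12. ] turn [ 0.004 -0.006 -0.   ] | yaw now 103.2 d 0.0 j6 -0.57
(46.4, 0, 116) shift [102.1  -0.8  -8.5] turn [ 0.004 -0.006 -0.   ] | yaw now 103.2 d 0.0 j6 -0.57
(27.8, 0, 109) shift [120.7  -0.9  -1.4] turn [ 0.004 -0.006 -0.   ] | yaw now 103.2 d 0.0 j6 -0.57
```

Request:
apply_moves(
  rows=[
    {"xyz": [10,0,-1],"turn": [0,0,0],"grip": 0},
    {"xyz": [20,0,-1],"turn": [0,0,0],"grip": 0},
    {"xyz": [30,0,-2],"turn": [0,0,0],"grip": 0},
    {"xyz": [40,0,-2],"turn": [0,0,0],"grip": 0},
    {"xyz": [48,0,-3],"turn": [0,0,0],"grip": 0},
    {"xyz": [55,0,-5],"turn": [0,0,0],"grip": 0},
    {"xyz": [63,0,-11],"turn": [0,0,0],"grip": 0},
    {"xyz": [73,0,-12],"turn": [0,0,0],"grip": 0},
    {"xyz": [83,0,-12],"turn": [0,0,0],"grip": 0},
    {"xyz": [92,0,-10],"turn": [0,0,0],"grip": 0},
    {"xyz": [102,0,-8],"turn": [0,0,0],"grip": 0},
    {"xyz": [102,0,-8],"turn": [0,0,0],"grip": 0},
  ],
)

```text
clock: 17.75
tcp_pos: [0.5633, -0.1736, 0.1185]
orientation: [-0.001, -0.114, 0.993, 0.0]
wrist_force: [0.4, -0.1, -0.4]
finger_gap: -0.0002
grip_force: 0.0
```

Run:
```python
from h import *
print(env.get_state()["wrist_force"])
plan((27.8,0,109),(11,0,98.5),(-3,0,84.6),(-14.6,0,68.3),(-22.5,0,50))
c=cam("scene"); cv2.imwrite("pics/s10.png",c["color"])
```

```text
[ 0.38927129 -0.07257931 -0.41395627]
now case [46.8 -0.7] z 118.5
(27.8, 0, 109) shift [19.   0.7  9.5] turn [ 0.    -0.002 -0.001] | yaw now 103.1 d 0.1 j6 -0.66
(11, 0, 98.5) shift [35.8  0.7 20.1] turn [ 0.    -0.002 -0.001] | yaw now 103.1 d 0.1 j6 -0.66
(-3, 0, 84.6) shift [49.7  0.6 34. ] turn [ 0.    -0.002 -0.001] | yaw now 103.1 d 0.1 j6 -0.66
(-14.6, 0, 68.3) shift [61.3  0.6 50.3] turn [ 0.    -0.002 -0.001] | yaw now 103.1 d 0.1 j6 -0.66
(-22.5, 0, 50) shift [69.2  0.6 68.6] turn [ 0.    -0.002 -0.001] | yaw now 103.1 d 0.1 j6 -0.66
```

View pics/s10.png

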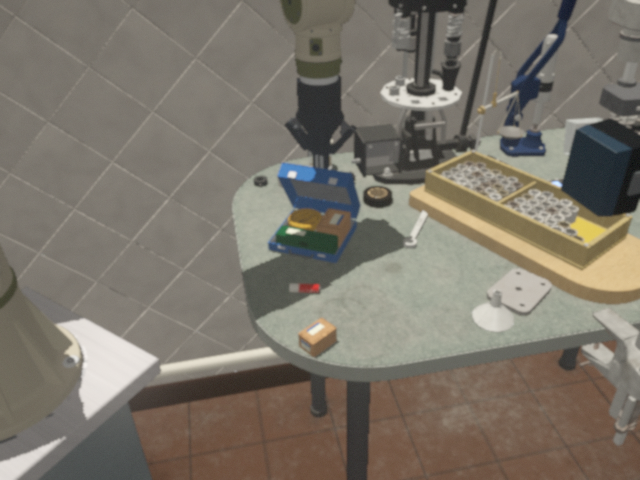

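The view shows the lid at (320,190) swung past upright and leaning over the packed contents. Continuing down.

Request:
apply_moves(
  rows=[
    {"xyz": [10,0,4],"turn": [0,0,0],"grip": 0},
    {"xyz": [19,0,9],"turn": [0,0,0],"grip": 0},
    {"xyz": [28,0,15],"turn": [0,0,0],"grip": 0},
    {"xyz": [36,0,20],"turn": [0,0,0],"grip": 0},
    {"xyz": [43,0,27],"turn": [0,0,0],"grip": 0},
    {"xyz": [50,0,34],"turn": [0,0,0],"grip": 0},
    {"xyz": [56,0,42],"turn": [0,0,0],"grip": 0},
    {"xyz": [61,0,50],"turn": [0,0,0],"grip": 0},
    {"xyz": [65,0,57],"turn": [0,0,0],"grip": 0},
    {"xyz": [69,0,63],"turn": [0,0,0],"grip": 0},
    {"xyz": [69,0,67],"turn": [0,0,0],"grip": 0},
    {"xyz": [69,0,67],"turn": [0,0,0],"grip": 0},
  ],
)

```text
clock: 18.8
tcp_pos: [0.4977, -0.1888, 0.0504]
orientation: [-0.001, -0.115, 0.993, 0.0]
wrist_force: [0.5, 0.4, -0.1]
finger_gap: 0.0002
grip_force: 0.0
```

```bash
cat > lid2.py <<'E'
from h import *
s=env.get_state(); print("F",np.round(s["wrist_force"],1),wc(s["tcp_pos"]),s["tcp_pos"][2],s["clock"])
c=cam("top"); cv2.imwrite(f"pics/lid_{s['clock']:.1f}.png",c["color"]); W=world(c); hsv=cv2.cvtColor(c["color"],cv2.COLOR_BGR2HSV); H,S=hsv[...,0],hsv[...,1]
d=(W[...,:2]-CC)*1000; X=d@EX;Y=d@EY; Z=W[...,2]*1000-1.7
for a in range(-60,75,15):
    for b in (-45,0,45):
        k=(abs(X-a)<6)&(abs(Y-b)<12)&(H>98)&(H<125)&(S>110)
        print(a,b,k.sum(),round(float(np.median(Z[k])),1) if k.any() else None,end=" | ")
    print()
E
python3 lid2.py
```

```text
F [ 0.5  0.4 -0.1] [-20.5  -0.5] 0.050447488517785924 18.8
-60 -45 87 47.0 | -60 0 107 41.0 | -60 45 73 48.1 | 
-45 -45 108 50.4 | -45 0 110 51.0 | -45 45 115 50.6 | 
-30 -45 112 50.8 | -30 0 75 50.5 | -30 45 135 50.6 | 
-15 -45 63 50.7 | -15 0 0 None | -15 45 47 50.9 | 
0 -45 1 140.7 | 0 0 0 None | 0 45 0 None | 
15 -45 7 51.9 | 15 0 0 None | 15 45 4 51.5 | 
30 -45 65 50.5 | 30 0 0 None | 30 45 12 49.5 | 
45 -45 59 51.2 | 45 0 0 None | 45 45 0 None | 
60 -45 21 50.1 | 60 0 0 None | 60 45 0 None |
```

Request:
apply_moves(
  rows=[
    {"xyz": [0,0,1],"turn": [0,0,0],"grip": 0},
    {"xyz": [0,0,1.5],"turn": [0,0,0],"grip": 0},
    {"xyz": [0,0,2],"turn": [0,0,0],"grip": 0},
    {"xyz": [0,0,2],"turn": [0,0,0],"grip": 0},
  ],
)

```text
clock: 19.18
tcp_pos: [0.4987, -0.189, 0.05]
orientation: [0.0, -0.115, 0.993, -0.0]
wrist_force: [-2.2, 0.8, 6.1]
finger_gap: 0.0
grip_force: 3.0
```

Request:
apply_moves(
  rows=[
    {"xyz": [0,0,1],"turn": [0,0,0],"grip": 0},
    {"xyz": [0,0,2],"turn": [0,0,0],"grip": 0},
    {"xyz": [0,0,2],"turn": [0,0,0],"grip": 0},
  ],
)

```text
clock: 19.43
tcp_pos: [0.4987, -0.189, 0.0498]
orientation: [0.001, -0.115, 0.993, -0.001]
wrist_force: [-6.3, 3.8, 20.8]
finger_gap: 0.0001
grip_force: 10.1
```

Request:
apply_moves(
  rows=[
    {"xyz": [0,0,-5],"turn": [0,0,0],"grip": 0},
    {"xyz": [0,0,-30],"turn": [0,0,0],"grip": 0},
    {"xyz": [0,0,-70],"turn": [0,0,0],"grip": 0},
    {"xyz": [0,-40,-110],"turn": [0,0,0],"grip": 0},
    {"xyz": [0,-80,-120],"turn": [0,0,0],"grip": 0},
    {"xyz": [0,-120,-120],"turn": [0,0,0],"grip": 0},
    {"xyz": [0,-160,-120],"turn": [0,0,0],"grip": 0},
    {"xyz": [0,-160,-120],"turn": [0,0,0],"grip": 0},
    {"xyz": [0,-160,-120],"turn": [0,0,0],"grip": 0},
  ],
)

```text
clock: 20.18
tcp_pos: [0.5353, -0.348, 0.1665]
orientation: [0.0, -0.113, 0.994, -0.0]
wrist_force: [0.0, 1.3, 0.3]
finger_gap: -0.0001
grip_force: 0.0
```

```bash
python3 lid2.py
python3 - <<'E'
from h import *
c=cam("scene"); cv2.imwrite("pics/fin.png",cv2.resize(c["color"][150:290,230:400],None,fx=3.5,fy=3.5,interpolation=cv2.INTER_CUBIC))
E
```

```text
F [0.  1.3 0.3] [ -20.3 -164.1] 0.16649245233132104 20.1833
-60 -45 0 None | -60 0 0 None | -60 45 0 None | 
-45 -45 0 None | -45 0 0 None | -45 45 0 None | 
-30 -45 0 None | -30 0 0 None | -30 45 0 None | 
-15 -45 0 None | -15 0 0 None | -15 45 0 None | 
0 -45 0 None | 0 0 0 None | 0 45 0 None | 
15 -45 0 None | 15 0 0 None | 15 45 0 None | 
30 -45 0 None | 30 0 0 None | 30 45 0 None | 
45 -45 0 None | 45 0 0 None | 45 45 0 None | 
60 -45 0 None | 60 0 0 None | 60 45 0 None |
```

View pics/fin.png

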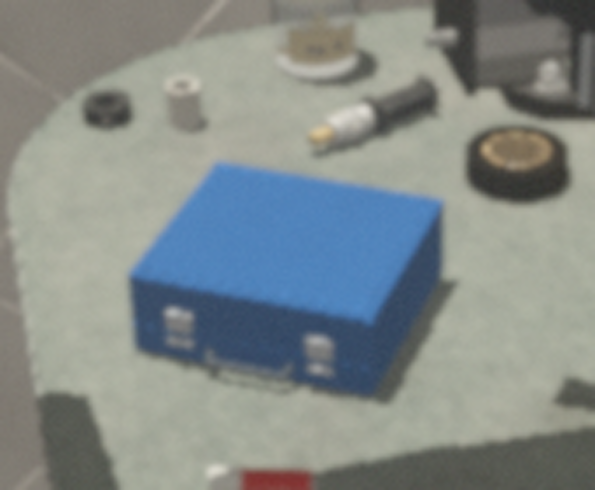

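The view shows the case shut, with its flat top spanning about (130,165) to (440,320) and no gap along the rim. It held firm at a 20 N push, and the arm is now clear of it.

```bash
python3 -c "
from workcell import ticket; print(ticket.hand_in())"
```

```text
the job is handed in; nothing more can be done
None
```

The tin, die box and carton are packed flat side by side in the case, the lid is shut and released, and the job was handed in at about 20 s; the hand-in returned no verdict.

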